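Find the high spot of a belt pulley on the runout stand

ROBOT

A 6-joint arm with a two-finger parallel gripper is mounted at the origin on a cart in front of the work surface, level with it; the furniture and walls round the work are solid. World frame = base frame: x ahead of the robot, y to its left, z up, the work surface at z = 0. Lengths are in m, angles in rad, forces in N, time in s.
With the tool pointing down it reaches from about 0.4 to 0.825 m from the base axis. Payload 7 kg.
Tool frame: the origin (TCP) lies between the finger pads; the fingertips stand 22 mm ahead of it and the grasp point (between the pads) lies 3 mm ahead of it (arm.tip_reach is the distance from the TCP to the fingertips, in m); z points along the fingers, y is the line along which they close (so a half turn about z gives the same grasp; the last joint's range is limited). The gripper opens to 88 mm and grips with 3 to 60 N. Pads are 19 mm wide; open, the fingers measure 130 mm over their backs; the gripper's body (78 mm by 193 mm) begins 47 mm behind the grasp point.
Start: joints at [1.397, 0.359, 0.012, 0, -1.224, -0.288], TCP at [0.301, 0.604, 0.21] pointing down, gripper open.
Joint ranges: [-3.07, 3.07], [-1.43, 2.12], [-1.02, 1.25], [-3.03, 1.67], [-3.05, -0], [-3.03, 3.03]. Speed limits (rad/s): [2.39, 2.39, 3.01, 3.14, 3.14, 3.14].

INTERFACE

Orientations are given as [roll, pitch, yaw] about the fixed x, y, z axes, in that order (R = Rz(yaw) Ry(pitch) Rx(roll)).
In Python, from station import arm, viewer gives the robot as it stands. The module is installed in compiled form; this text tells all that it offers.
- The arm moves only by the tool apply_moves, never from a script. Its argument "commands" is a list that holds one entry, the list of rows, each a list of 5 numbers: the closure, from -1 (fully open) to 1 (shut), then the shift along the world's x, y, z as a fraction of full scale, then the turn about the world's z as a fraction of full scale. In form: [[[fingers, tx, ty, tz, yaw], ...]]. A call has 1 to 12 rows; each row shifts and turns the commanded pose from where the row before left it; what a row does not reach is not made up. Full scale, the value 1, is 20 cm for a shift and pi rad for a turn. A row lasts 1/10 s, in which the tool goes at most 50 mm and 8.59 degrees, less where a joint would pass 70% of its speed; a pose out of reach is approached as far as the arm can. A call with a number of a shift or a turn outside -1 to 1 is refused whole. A call with a gripper value outside its range is refused whole. The fingers move at their own pace and stop on an object; "force" is the grip in N (left out, the last holds). Time passes only in rows, so rows that do not move let the fingers close. It gives the time, the measured TCP pose, the force, the opening and the grip force at its end, in the units of the state.
- arm.get_state(): the state, without advancing time (a new reading comes with each control period).
- viewer.grab_frame(name): name is "side" or "top"; returns a dict with "image" (480x640x3 uint8, blue, green, red), "mtx" (3x3 intrinsics, pixels), "rvec" (rotation vector, rad) and "tvec" (3), from world to camera coordinates, as OpenCV has them. Camera axes: x right, y down, z forward; pixel columns grow to the right and rows downward; lengths in m; the calibration is good to about 2 mm. A picture is of the moment at which its call begins. There is no depth.
- arm.job_done(): hands the job in; it is judged then, once.
The state is a dict: "t": time; "q": joint angles; "qd": joint speeds; "joint_efforts": joint torques, N m; "eef_pos": TCP position; "ee_rot": TCP orientation; "force": force on the tool from outside, world axes, zero at the start; "moment": the same for the moment, N m; "width": finger opening in m; "gripper_force": force on a finger pad.
Only numpy, scipy, OpenCV 4.12 (cv2) and the standard library are available. Lean on these libraries where they do the work, as an engineer would, in place of code of your own. Each camera call takes 0.05 s, during which the arm holds its last target. There are 200 camera calls.

TASK

Check the saw's belt pulley on the runout stand: gently swing the spring pointer in until its arm is fully home against the stop and its tip bears in the pulley's groove, then turn the pulley slowly and feel how the pointer rides over its rim. Leave the pulley standing with its highest spot at the pointer, the arm still home, and the loose parts and tools around undisturbed.

Things in the scene. Friction and masses are not known exactly. Their poses are not given: they have to be found in the camera images.
- stand: the runout stand: grey steel plate 190 x 300 x 12 mm lying flat, fixed to the table. Origin under the plate's centre; its x points roughly away from the robot, its y from the arm's pivot towards the pulley. Pulley axis at y = +65 mm, arm pivot at y = -100 mm, both at x = 0 and vertical
- pulley: the steel belt pulley, lying flat, turning freely about the vertical axis, no limit. Origin on the axis, 43 mm above the table; its x axis points to the handle. Flanges 168 mm across, top face 58 mm above the table, hub boss up to 72 mm. Its bearing drags with about 0.16 N m (3 N at the handle), so it stays where it is left unless on a steep flank. Turn it below about 1.2 rad/s (5 s a turn)
- pulley_axis (a point): fixed point on the pulley's axis, 92 mm above the table, level with the handle's middle. Between the flanges the groove floor has radius 72 mm and two smooth humps hidden from view: the high spot rises 4 mm and spreads 23 degrees to each side, a lesser one 2 mm and 16 degrees; where they lie relative to the handle differs every time
- pulley_handle: the pulley's upright black crank handle: 16 mm thick, 63 to 113 mm above the table, 50 mm from the pulley axis; origin at its middle. Its sleeve spins freely on its pin, so a gripper may hold it at one heading through a full turn. Grip it with 25 N or less. A rising flank of the high spot adds about 3 N to the turning force, its top none, and the falling flank helps as much
- swing_arm: swing arm; its y axis points from the pivot to the tip: along the stand's +y when fully home against its stop, at the start 0.7 to 1.2 rad anticlockwise of it (towards the stand's -x side). Origin on the pivot axis, 43 mm above the table. The hinge is stiff, about 0.45 N m (8 N at the knob, up to 13 N as the tip rides onto the groove floor), and stays where it is put. Knob and spring tip belong to it
- pivot_axis (a point): point on the arm's vertical pivot axis, 82 mm above the table, level with the middle of the knob
- swing_knob (a point): middle of the upright black knob on the swing arm: 16 mm thick, 65 to 99 mm above the table, 55 mm from the pivot axis, fixed to the arm (top face 51 mm up); grip it with 25 N or less. The arm's round 8 mm tip has a 3 N/mm spring and hardly any friction: it bears on the plain groove floor with about 5 N, on the lesser hump's top with 10 N, on the high spot's top with 15 N
- pipe_offcut_4: short piece of pipe, 42 mm across, 20 mm high, standing on the stand's plate; leave it; origin under its centre
- nut_1: small hex nut, 19 x 22 x 10 mm, on the stand's plate; leave it; origin under its centre
- spanner_13: spanner, 177 mm long, on the table by the pulley end of the stand; leave it
- hex_key: black bent hex key, 124 mm long, on the table by the pivot end of the stand; leave it
- flange: steel pipe flange, 105 mm across, 17 mm high, on the table to the left; leave it
- pipe_offcut_3: short piece of pipe, 60 mm across, 34 mm high, on the table to the left; leave it

How it is judged:
By the outcome, as a careful person would: the job done as asked, in the order asked, and still so for the second after the job is handed in, with the robot touching nothing.
It also fails if it takes over 72 s, if anything falls off the work surface, if the arm or the gripper's body presses on something with over 40 N, if the wrist force passes 120 N, or if a joint passes its speed limit or range.

## Working session

There is one attempt and no reset: what is moved stays moved. The work goes in short steps, Python scripts to look and compute and a tool call to move; the robot and the scene stay as the last step left them, time stands still between calls to the robot, and variables do not carry over. Pictures are saved under pics/ and viewed, at most 10 in all, crops included, and the job is handed in when it is done.

Besides the shell and the picture viewer there is one more tool, called after "Call:" as name(argument=value, ...) on one line, values as JSON. apply_moves: Moves the arm, as the interface text tells. Shift numbers are shares of 20 cm and turn numbers shares of pi rad, none past 1 either way. Its arguments: {"type":"object","properties":{"commands":{"type":"array","items":{"type":"array","items":{"type":"array","items":{"type":"number"}}}},"force":{"type":"number"}},"required":["commands"]}

```bash
mkdir -p pics; cat > h.py <<'E'
import numpy as np, cv2
from station import arm, viewer
def grab(name,fn):
    f=viewer.grab_frame(name); cv2.imwrite('pics/'+fn,f['image'])
    np.savez('cal_'+name,mtx=f['mtx'],rvec=f['rvec'],tvec=f['tvec']); return f
def ray(name,u,v,z):
    c=np.load('cal_'+name+'.npz'); R=cv2.Rodrigues(c['rvec'])[0]; t=c['tvec'].reshape(3)
    d=R.T@np.linalg.inv(c['mtx'])@np.array([u,v,1.]); o=-R.T@t
    return o+d*(z-o[2])/d[2]
def proj(name,P):
    c=np.load('cal_'+name+'.npz'); return cv2.projectPoints(np.array(P,float).reshape(-1,1,3),c['rvec'],c['tvec'],c['mtx'],None)[0].reshape(-1,2)
E
python3 - <<'E'
from h import *
grab('top','top0.png');grab('side','side0.png')
s=arm.get_state()
for k in s: print(k,np.round(s[k],3))
print(arm.tip_reach)
E
```

```text
t 0.1
q [ 1.397  0.359  0.011 -0.    -1.224 -0.288]
qd [ 0.001 -0.003  0.001  0.001 -0.002 -0.   ]
joint_efforts [-1.0000e-03 -5.8416e+01  2.9375e+01  7.0160e+00  1.0000e-02 -0.0000e+00]
eef_pos [0.301 0.604 0.209]
ee_rot [ 3.14  -0.    -0.462]
force [ 0.57  -0.106 -0.759]
moment [ 0.003 -0.004  0.024]
gripper_force 0.0
width 0.088
0.022
```

View pics/top0.png

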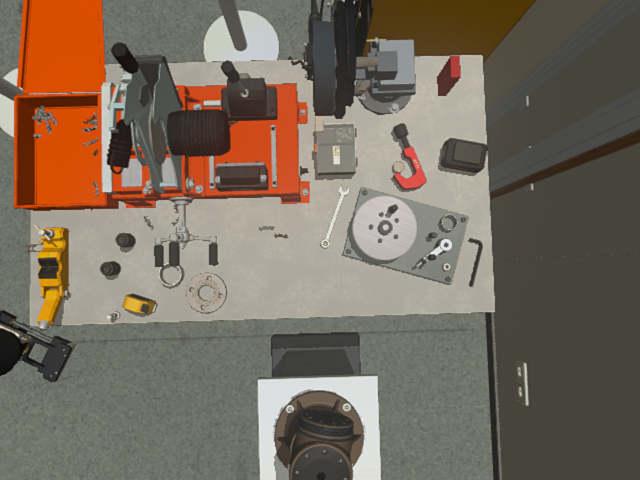

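View pics/side0.png

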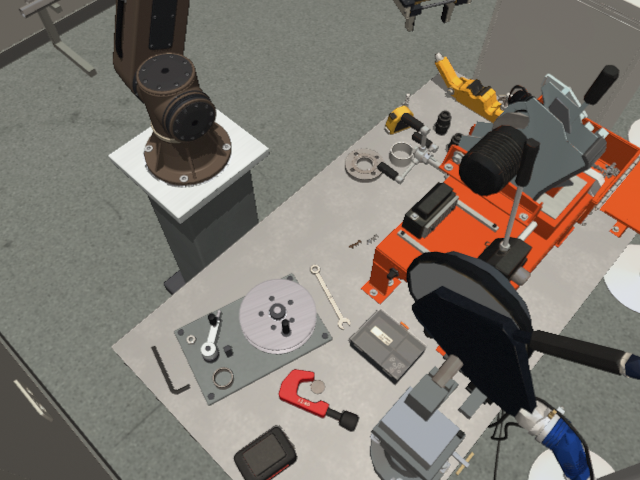

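The stand is at the right. In top view the pulley is near (384,228) and the pivot near (446,244). In side view the pulley is near (278,315) and the pivot near (209,350). I'll enlarge both.

```bash
python3 - <<'E'
import cv2,numpy as np
a=cv2.imread('pics/top0.png')[180:290,335:490]; b=cv2.imread('pics/side0.png')[265:410,165:340]
a=cv2.resize(a,None,fx=4,fy=4,interpolation=cv2.INTER_CUBIC); b=cv2.resize(b,None,fx=4,fy=4,interpolation=cv2.INTER_CUBIC)
cv2.imwrite('pics/top0c.png',a); cv2.imwrite('pics/side0c.png',b)
E
```

```text
(no output)
```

View pics/top0c.png

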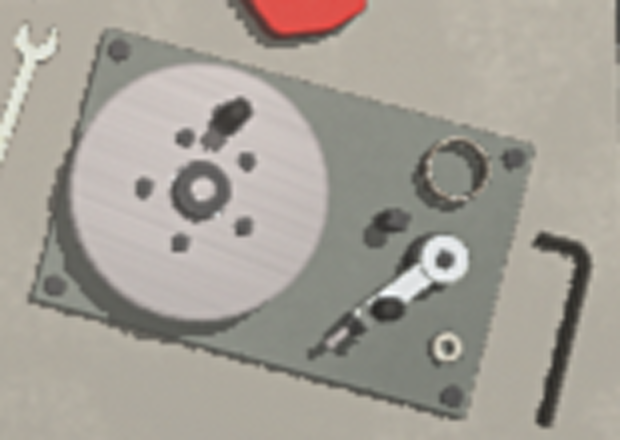

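View pics/side0c.png

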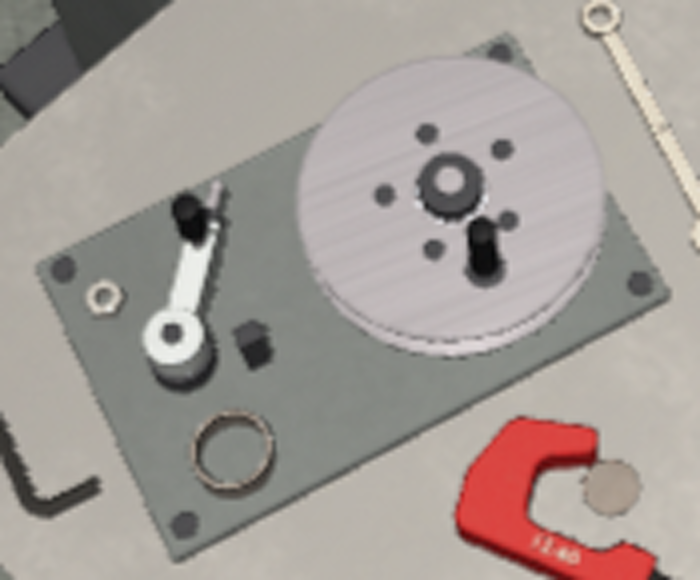

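```bash
cat > m.py <<'E'
from h import *
T=lambda u,v,z: ray('top',(u+.5)/4-.5+335,(v+.5)/4-.5+180,z)
S=lambda u,v,z: ray('side',(u+.5)/4-.5+165,(v+.5)/4-.5+265,z)
ct=[T(*p,.012) for p in [(107,30),(535,148),(463,418),(32,300)]]
cs=[S(*p,.012) for p in [(668,295),(178,560),(38,267),(510,35)]]
for c in (ct,cs):
    c=np.array(c); print(np.round(c[:,:2],4).tolist(),'ctr',c.mean(0).round(4),[round(float(np.linalg.norm(c[i]-c[(i+1)%4])),3) for i in range(4)])
    yv=(c[0]-c[1]+c[3]-c[2])[:2]; th=np.arctan2(-yv[0],yv[1]); print('stand yaw',th)
    R=np.array([[np.cos(th),-np.sin(th)],[np.sin(th),np.cos(th)]])
    for n,p in dict(axis=(0,.065),pivot=(0,-.1)).items(): print(n,(c.mean(0)[:2]+R@p).round(4))
print('disc',T(199,192,.058).round(4),S(451,206,.058).round(4))
print('boss',T(203,189,.072).round(4),S(450,182,.072).round(4))
print('pivot',T(445,260,.055).round(4),S(173,334,.055).round(4))
print('handle top',T(239,107,.113).round(4),S(482,228,.113).round(4))
print('knob top',T(386,308,.099).round(4),S(187,206,.099).round(4))
print('nut',T(446,348,.02),S(104,297,.02),'pipe',T(453,172,.032),S(233,450,.032),'stop',T(395,217,.06),S(252,335,.06))
E
python3 m.py
```

```text
[[0.6506, -0.1355], [0.5632, -0.4194], [0.3847, -0.3631], [0.4713, -0.0794]] ctr [ 0.5174 -0.2493  0.012 ] [0.297, 0.187, 0.297, 0.188]
stand yaw -0.2975197796229964
axis [ 0.5365 -0.1872]
pivot [ 0.4881 -0.3449]
[[0.6521, -0.1354], [0.5669, -0.4171], [0.3876, -0.3637], [0.4748, -0.0799]] ctr [ 0.5204 -0.249   0.012 ] [0.294, 0.187, 0.297, 0.186]
stand yaw -0.2960253549903036
axis [ 0.5393 -0.1869]
pivot [ 0.4912 -0.3447]
disc [ 0.5368 -0.1867  0.058 ] [ 0.5439 -0.1928  0.058 ]
boss [ 0.5377 -0.1873  0.072 ] [ 0.5385 -0.1872  0.072 ]
pivot [ 0.4884 -0.3447  0.055 ] [ 0.489  -0.3437  0.055 ]
handle top [ 0.5852 -0.2058  0.113 ] [ 0.5837 -0.2054  0.113 ]
knob top [ 0.458  -0.2952  0.099 ] [ 0.4589 -0.2985  0.099 ]
nut [ 0.43142855 -0.3517615   0.02      ] [ 0.43130252 -0.35092637  0.02      ] pipe [ 0.54709738 -0.35843535  0.032     ] [ 0.55069847 -0.36096613  0.032     ] stop [ 0.51693499 -0.31234947  0.06      ] [ 0.52138023 -0.31634135  0.06      ]
```

Call:
apply_moves(commands=[[[0.09, 0.062, -0.2, 0.021, -0.0143], [0.09, 0.062, -0.2, 0.021, -0.0143], [0.09, 0.062, -0.2, 0.021, -0.0143], [0.09, 0.062, -0.2, 0.021, -0.0143], [0.09, 0.062, -0.2, 0.021, -0.0143], [0.09, 0.062, -0.2, 0.021, -0.0143], [0.09, 0.062, -0.2, 0.021, -0.0143], [0.09, 0.062, -0.2, 0.021, -0.0143], [0.09, 0.062, -0.2, 0.021, -0.0143], [0.09, 0.062, -0.2, 0.021, -0.0143], [0.09, 0.062, -0.2, 0.021, -0.0143], [0.09, 0.062, -0.2, 0.021, -0.0143]]], force=20)

```text
t: 1.3
eef_pos: [0.4495, 0.1226, 0.2605]
ee_rot: [-3.142, 0.0, -1.002]
force: [0.7, -0.1, 0.3]
width: 0.0398
gripper_force: 0.0
```

Call:
apply_moves(commands=[[[0.09, 0.004, -0.19, 0, 0], [0.09, 0.004, -0.19, 0, 0], [0.09, 0.004, -0.19, 0, 0], [0.09, 0.004, -0.19, 0, 0], [0.09, 0.004, -0.19, 0, 0], [0.09, 0.004, -0.19, 0, 0], [0.09, 0.004, -0.19, 0, 0], [0.09, 0.004, -0.19, 0, 0], [0.09, 0.004, -0.19, 0, 0], [0.09, 0.004, -0.19, 0, 0], [0.09, 0.004, -0.19, 0, 0], [0.09, 0, 0, 0, 0]]])

```text
t: 2.5
eef_pos: [0.4577, -0.297, 0.2592]
ee_rot: [3.14, 0.001, -1.004]
force: [-0.3, 0.4, -0.7]
width: 0.0398
gripper_force: 0.0
```

Call:
apply_moves(commands=[[[0.09, 0.002, 0, -0.12, 0], [0.09, 0.002, 0, -0.12, 0], [0.09, 0, 0, -0.12, 0], [0.09, 0, 0, -0.12, 0], [0.09, 0, 0, -0.12, 0], [0.09, 0, 0, -0.1, 0], [0.09, 0, 0, -0.1, 0], [0.09, 0, 0, -0.05, 0], [0.09, 0, 0, 0, 0], [0.09, 0, 0, 0, 0]]])

```text
t: 3.5
eef_pos: [0.4596, -0.2937, 0.091]
ee_rot: [-3.141, -0.0, -1.0]
force: [0.8, -0.4, 0.4]
width: 0.0396
gripper_force: 0.0
```

Call:
apply_moves(commands=[[[1, 0, 0, 0, 0], [1, 0, 0, 0, 0], [1, 0, 0, 0, 0], [1, 0, 0, 0, 0], [1, 0, 0, 0, 0], [1, 0, 0, 0, 0]]], force=20)

```text
t: 4.1
eef_pos: [0.4592, -0.2937, 0.0904]
ee_rot: [-3.142, -0.0, -1.001]
force: [-0.4, -0.1, 0.3]
width: 0.0011
gripper_force: 0.0
```

```bash
python3 - <<'E'
import numpy as np
p=np.array([.489,-.3445]); r=.055
a=np.linspace(2.142,1.274,13); P=p+r*np.c_[np.cos(a),np.sin(a)]
print((np.diff(P,axis=0)/.2).round(4).tolist(), np.diff(a)[0]/np.pi); print(P[0],P[-1])
E
```

```text
[[0.0171, 0.0101], [0.0178, 0.0089], [0.0184, 0.0076], [0.0189, 0.0062], [0.0193, 0.0048], [0.0196, 0.0034], [0.0198, 0.002], [0.0199, 0.0006], [0.0199, -0.0009], [0.0198, -0.0023], [0.0195, -0.0037], [0.0192, -0.0051]] -0.023024415100627534
[ 0.45926452 -0.2982312 ] [ 0.5050852  -0.29190469]
```

```bash
python3 - <<'E'
from h import *
f=grab('top','t1.png')['image'][180:290,370:490]; g=grab('side','s1.png')['image'][265:375,165:285]
cv2.imwrite('pics/c1.png',np.hstack([cv2.resize(i,(396,363),interpolation=cv2.INTER_CUBIC) for i in (f,g)]))
print(arm.get_state()['eef_pos'],proj('top',[.4592,-.2937,.0904]),proj('side',[.4592,-.2937,.0904]))
E
```

```text
[ 0.45914289 -0.29373833  0.09037524] [[429.73574979 256.22149298]] [[213.87330928 316.36411956]]
```

View pics/c1.png

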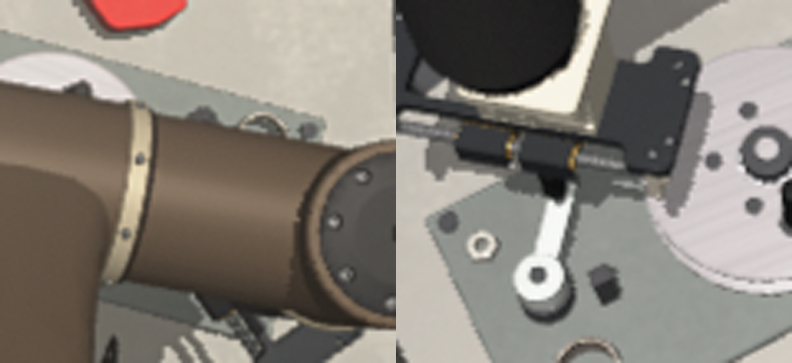

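The side view still shows the arm with its black knob at crop (553,183), and the fingers shut at or beside it. I need an enlarged before/after pair.

```bash
python3 - <<'E'
from h import *
a,b=[cv2.imread('pics/'+n)[290:360,180:245] for n in('side0.png','s1.png')]
im=[]
for i in(a,b): im.append(cv2.resize(i,None,fx=6,fy=6,interpolation=cv2.INTER_CUBIC))
for z,c in((.0684,(0,0,255)),(.0904,(0,255,0)),(.137,(255,0,0))):
    p=proj('side',[.4591,-.2937,z])[0]; q=(int((p[0]-180+.5)*6),int((p[1]-290+.5)*6))
    for i in im: cv2.circle(i,q,3,c,-1)
cv2.imwrite('pics/c2.png',np.hstack(im))
E
```

```text
(no output)
```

View pics/c2.png

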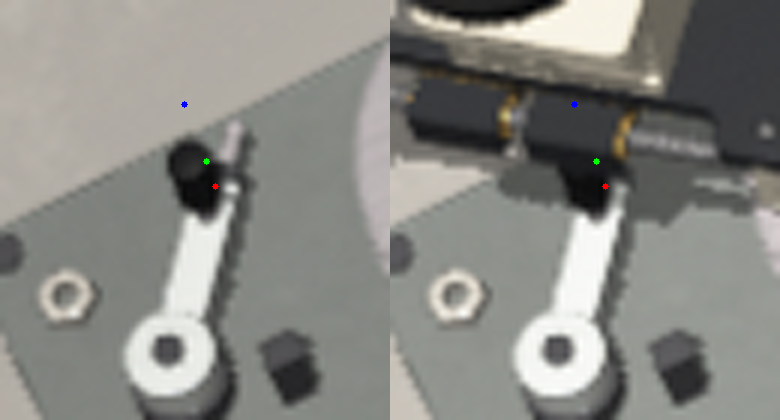

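Call:
apply_moves(commands=[[[0.09, 0, 0, 0, 0], [0.09, 0, 0, 0, 0], [0.09, 0, 0, 0, 0], [0.09, 0, 0, 0, 0]]])

```text
t: 4.6
eef_pos: [0.4591, -0.2937, 0.0903]
ee_rot: [3.142, 0.0, -1.001]
force: [0.4, -0.2, 0.2]
width: 0.0267
gripper_force: 0.0
```

```bash
python3 - <<'E'
from h import *
grab('side','s2.png')
im=[cv2.resize(cv2.imread('pics/'+n)[250:350,130:330],None,fx=3,fy=3,interpolation=cv2.INTER_CUBIC) for n in('s1.png','s2.png')]
cv2.imwrite('pics/c3.png',np.vstack(im))
E
```

```text
(no output)
```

View pics/c3.png

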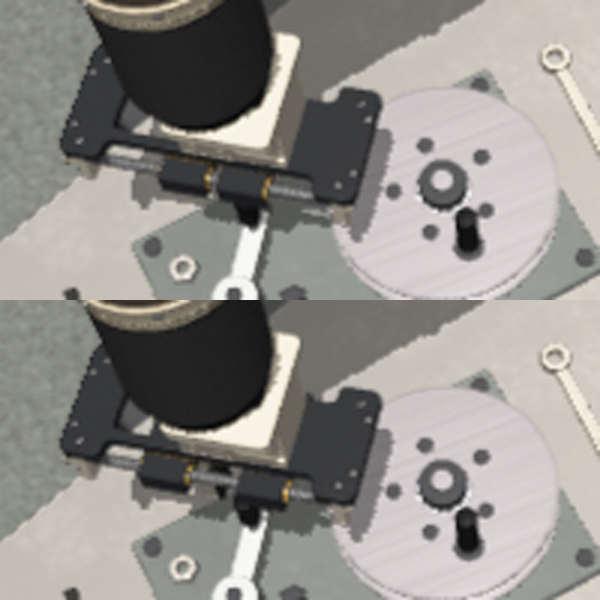

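The side view shows the gripper body plate with corners near (100,45), (62,140), (352,205) and (375,92) in the crop. The carriage gap is near (213,180), left of the knob at (248,210). I'll fit the body's rectangle numerically to see where the gripper really stands.

```bash
python3 - <<'E'
from h import *
from scipy.optimize import least_squares
px=np.array([(100,45),(62,140),(352,205),(375,92)],float)/3+[130,250]
yv=np.array([np.sin(-1.),-np.cos(-1.),0]);xv=np.array([np.cos(-1.),np.sin(-1.),0])
print('TCP axis proj',proj('side',[[.4591,-.2937,z] for z in(.068,.09,.137,.18,.22)]).round(1).tolist())
def corners(p,L,W):
    c=np.array(p[:3]); return np.array([c+L/2*yv-W/2*xv,c+L/2*yv+W/2*xv,c-L/2*yv+W/2*xv,c-L/2*yv-W/2*xv])
for W in(.078,None):
    f=lambda p:(proj('side',corners(p,.193,W or p[3]))-px).ravel()
    r=least_squares(f,[.46,-.29,.15]+([] if W else [.078])); print(r.x.round(4),f(r.x).round(1))
print(proj('side',corners([.4591,-.2937,.16],.193,.078)).round(1).tolist(),px.round(1).tolist())
print('start TCP in top',proj('top',[.301,.604,.21]))
for n in('top','side'):
    c=np.load(f'cal_{n}.npz');R=cv2.Rodrigues(c['rvec'])[0];print(n,(-R.T@c['tvec'].reshape(3)).round(3))
E
```

```text
TCP axis proj [[215.5, 320.6], [213.9, 316.4], [210.3, 307.0], [206.8, 297.7], [203.3, 288.6]]
[ 0.4432 -0.2869  0.183 ] [ 0.  -0.2 -0.2  2.4 -0.9 -2.2  1.2  0. ]
[ 0.4442 -0.2874  0.1849  0.0768] [-0.2 -0.  -0.2  2.2 -0.8 -2.4  1.2  0.3]
[[168.3, 277.0], [155.7, 311.4], [250.7, 328.5], [260.2, 293.0]] [[163.3, 265.0], [150.7, 296.7], [247.3, 318.3], [255.0, 280.7]]
start TCP in top [[ 47.94234286 336.76109501]]
top [0.44  0.008 1.435]
side [ 0.943 -0.495  1.175]
```

Call:
apply_moves(commands=[[[0.09, 0.009, -0.014, 0, 0], [0.09, 0.009, -0.014, 0, 0], [0.09, 0.009, -0.014, 0, 0], [0.09, 0, 0, 0, 0]]])

```text
t: 5.05
eef_pos: [0.4649, -0.3026, 0.0903]
ee_rot: [3.142, -0.0, -1.001]
force: [-0.2, 0.4, 0.0]
width: 0.04
gripper_force: 0.0
```

Call:
apply_moves(commands=[[[1, 0, 0, 0, 0], [1, 0, 0, 0, 0], [1, 0, 0, 0, 0], [1, 0, 0, 0, 0], [1, 0, 0, 0, 0], [1, 0, 0, 0, 0]]], force=20)

```text
t: 5.65
eef_pos: [0.4646, -0.3021, 0.0904]
ee_rot: [-3.142, -0.0, -1.001]
force: [0.1, 0.4, -1.1]
width: 0.0009
gripper_force: 0.0
```

```bash
python3 - <<'E'
from h import *
grab('side','s3.png')
I=[cv2.imread('pics/'+n)[283:335,168:240] for n in('side0.png','s1.png','s2.png','s3.png')]
I=[cv2.resize((255*(i/255.)**.45).astype(np.uint8),(396,290),interpolation=cv2.INTER_CUBIC) for i in I]
cv2.imwrite('pics/c4.png',np.vstack([np.hstack(I[:2]),np.hstack(I[2:])]))
E
```

```text
(no output)
```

View pics/c4.png

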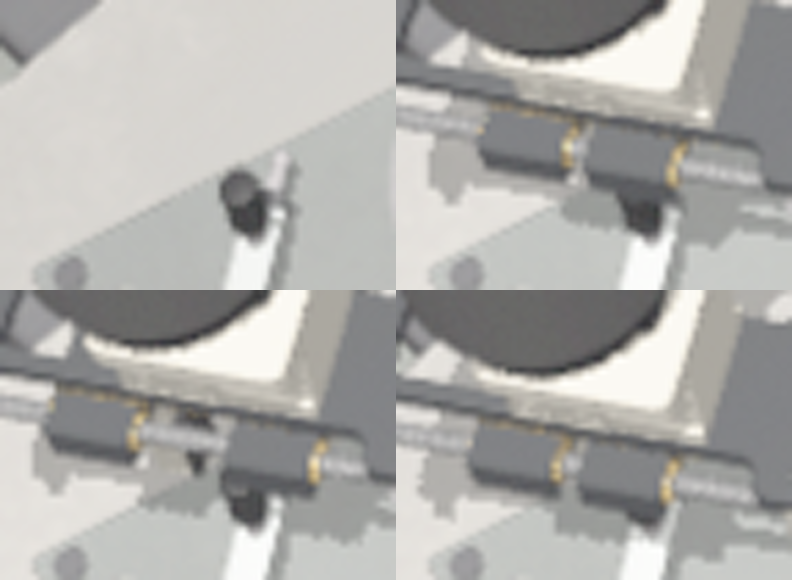

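The open view shows one dark fingertip at pane (200,472). It sits left of the knob as it should, but about 9 px too high in the picture, so the tips may be higher than assumed. I'll open, centre, go lower within the arm's clearance, and try again.

Call:
apply_moves(commands=[[[0.09, 0, 0, 0, 0], [0.09, 0, 0, 0, 0], [0.09, 0, 0, 0, 0], [0.09, 0, 0, 0, 0], [0.09, -0.016, 0.02, 0, 0], [0.09, 0, 0, -0.025, 0], [0.09, 0, 0, -0.025, 0], [0.09, 0, 0, -0.02, 0], [0.09, 0, 0, 0, 0]]])

```text
t: 6.6
eef_pos: [0.4608, -0.298, 0.0754]
ee_rot: [3.141, 0.001, -1.001]
force: [-0.3, 0.6, -1.3]
width: 0.04
gripper_force: 0.0
```

Call:
apply_moves(commands=[[[1, 0, 0, 0, 0], [1, 0, 0, 0, 0], [1, 0, 0, 0, 0], [1, 0, 0, 0, 0], [1, 0, 0, 0, 0]]], force=20)

```text
t: 7.1
eef_pos: [0.4601, -0.2987, 0.0764]
ee_rot: [3.139, 0.001, -1.001]
force: [-3.8, -3.3, 1.4]
width: 0.0149
gripper_force: 20.0
```

Gripped at width 14.9 mm with 20 N. Now I'll swing the arm in along the arc, slowly.

Call:
apply_moves(commands=[[[1, 0.0085, 0.0051, 0, -0.0115], [1, 0.0087, 0.0049, 0, -0.0115], [1, 0.0088, 0.0046, 0, -0.0115], [1, 0.009, 0.0043, 0, -0.0115], [1, 0.0091, 0.004, 0, -0.0115], [1, 0.0093, 0.0036, 0, -0.0115], [1, 0.0094, 0.0033, 0, -0.0115], [1, 0.0095, 0.0029, 0, -0.0115], [1, 0.0096, 0.0026, 0, -0.0115], [1, 0.0097, 0.0022, 0, -0.0115], [1, 0.0098, 0.0019, 0, -0.0115], [1, 0.0098, 0.0015, 0, -0.0115]]])

```text
t: 8.3
eef_pos: [0.4811, -0.2906, 0.0764]
ee_rot: [3.137, 0.0, -1.436]
force: [-7.3, -3.5, 3.7]
width: 0.0147
gripper_force: 20.0
```

Call:
apply_moves(commands=[[[1, 0.0099, 0.0012, 0, -0.0115], [1, 0.0099, 0.0008, 0, -0.0115], [1, 0.01, 0.0005, 0, -0.0115], [1, 0.01, 0.0001, 0, -0.0115], [1, 0.01, -0.0002, 0, -0.0115]]])

```text
t: 8.8
eef_pos: [0.4908, -0.29, 0.0763]
ee_rot: [3.137, -0.0, -1.617]
force: [-6.9, -2.4, 4.4]
width: 0.0149
gripper_force: 20.0
```

Call:
apply_moves(commands=[[[1, 0.01, -0.0005, 0, -0.0115], [1, 0.01, -0.0009, 0, -0.0115], [1, 0.0099, -0.0012, 0, -0.0115]]])

```text
t: 9.1
eef_pos: [0.4966, -0.2904, 0.0763]
ee_rot: [3.137, -0.001, -1.725]
force: [-7.9, -3.3, 6.6]
width: 0.0147
gripper_force: 20.0
```

Call:
apply_moves(commands=[[[1, 0.0099, -0.0016, 0, -0.0115], [1, 0.0098, -0.002, 0, -0.0115]]])

```text
t: 9.3
eef_pos: [0.5003, -0.2911, 0.0763]
ee_rot: [3.136, -0.001, -1.798]
force: [-8.8, -2.8, 5.7]
width: 0.0146
gripper_force: 20.0
```

Call:
apply_moves(commands=[[[1, 0.0097, -0.0024, 0, -0.0115]]])

```text
t: 9.4
eef_pos: [0.5022, -0.2915, 0.0763]
ee_rot: [3.136, -0.001, -1.834]
force: [-8.9, -2.1, 6.9]
width: 0.0148
gripper_force: 20.0
```

Call:
apply_moves(commands=[[[1, 0.0096, -0.0027, 0, -0.0115]]])

```text
t: 9.5
eef_pos: [0.504, -0.292, 0.0763]
ee_rot: [3.136, -0.001, -1.87]
force: [-9.6, -1.2, 6.5]
width: 0.0142
gripper_force: 20.0
```

Call:
apply_moves(commands=[[[1, 0.005, -0.0015, 0, -0.004]]])

```text
t: 9.6
eef_pos: [0.505, -0.2923, 0.0763]
ee_rot: [3.136, -0.001, -1.882]
force: [-11.8, -0.5, 8.2]
width: 0.0146
gripper_force: 20.0
```

Call:
apply_moves(commands=[[[1, 0.005, -0.0015, 0, -0.004]]])

```text
t: 9.7
eef_pos: [0.505, -0.2924, 0.0762]
ee_rot: [3.134, -0.001, -1.894]
force: [-14.6, 1.6, 11.7]
width: 0.0148
gripper_force: 20.0
```

Call:
apply_moves(commands=[[[1, 0.005, -0.0015, 0, -0.004]]])

```text
t: 9.8
eef_pos: [0.5051, -0.2924, 0.0762]
ee_rot: [3.132, -0.002, -1.907]
force: [-16.7, 3.2, 14.9]
width: 0.0146
gripper_force: 20.0
```

Call:
apply_moves(commands=[[[1, 0.005, -0.0015, 0, 0], [1, 0, 0, 0, 0]]])

```text
t: 10.0
eef_pos: [0.505, -0.2924, 0.0761]
ee_rot: [3.131, -0.002, -1.907]
force: [-17.4, 2.8, 14.9]
width: 0.0147
gripper_force: 20.0
```

Call:
apply_moves(commands=[[[1, -0.009, 0.0025, 0, 0], [1, 0, 0, 0, 0]]])

```text
t: 10.2
eef_pos: [0.505, -0.2924, 0.0763]
ee_rot: [3.134, -0.002, -1.906]
force: [-12.5, -0.1, 9.3]
width: 0.0146
gripper_force: 20.0
```

Call:
apply_moves(commands=[[[1, -0.015, 0.004, 0, 0], [1, 0, 0, 0, 0], [0.09, 0, 0, 0, 0], [0.09, 0, 0, 0, 0], [0.09, 0, 0, 0, 0], [0.09, 0, 0, 0, 0], [0.09, 0, 0, 0.05, 0], [0.09, 0, 0, 0.15, 0], [0.09, 0, 0, 0.2, 0], [0.09, 0, 0, 0.2, 0], [0.09, 0, 0, 0, 0]]])

```text
t: 11.3
eef_pos: [0.5098, -0.293, 0.2036]
ee_rot: [-3.131, -0.001, -1.905]
force: [0.0, 0.1, -1.2]
width: 0.0403
gripper_force: 0.0
```

```bash
python3 - <<'E'
from h import *
grab('side','s4.png')
I=cv2.imread('pics/s4.png')[265:375,165:325]
cv2.imwrite('pics/c5.png',cv2.resize(I,None,fx=5,fy=5,interpolation=cv2.INTER_CUBIC))
s=arm.get_state();print(s['eef_pos'],s['ee_rot'],s['width'],s['q'],s['force'])
E
```

```text
[ 0.5084869  -0.29218223  0.20053571] [-3.13453844e+00  3.64020200e-04 -1.90521523e+00] 0.03937219321671112 [-1.87884983e-01  2.16136886e-01 -2.09367052e-01  7.37815578e-04
 -1.13826073e+00 -1.46842119e-01] [-0.35056496 -0.20891673 -0.21317076]
```

View pics/c5.png

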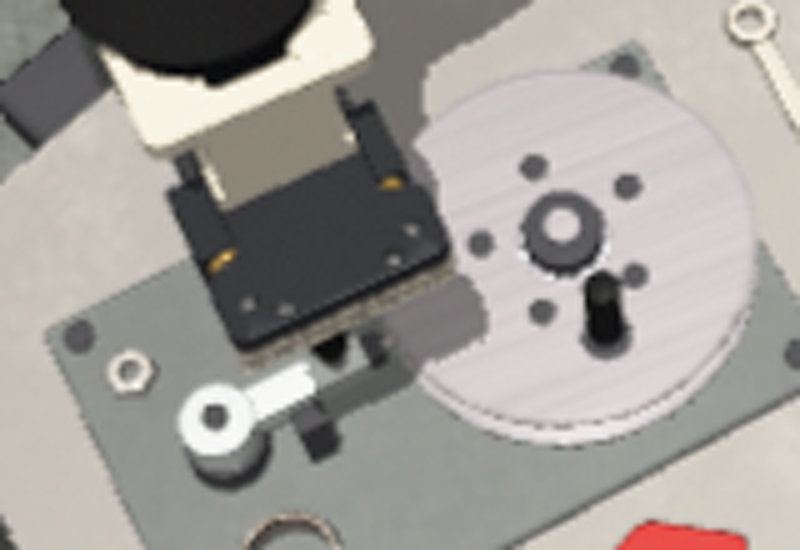

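The arm lies along the stand's y axis at home, with the knob at crop (330,345). The handle is unmoved at (603,288). Moving above the handle now.

Call:
apply_moves(commands=[[[0.09, 0.0344, 0.0393, 0, 0.0441], [0.09, 0.0344, 0.0393, 0, 0.0441], [0.09, 0.0344, 0.0393, 0, 0.0441], [0.09, 0.0344, 0.0393, 0, 0.0441], [0.09, 0.0344, 0.0393, 0, 0.0441], [0.09, 0.0344, 0.0393, 0, 0.0441], [0.09, 0.0344, 0.0393, 0, 0.0441], [0.09, 0.0344, 0.0393, 0, 0.0441], [0.09, 0.0344, 0.0393, 0, 0.0441], [0.09, 0.0344, 0.0393, 0, 0.0441], [0.09, 0.0344, 0.0393, 0, 0.0441], [0.09, 0, 0, 0, 0]]])

```text
t: 12.55
eef_pos: [0.5825, -0.2043, 0.1957]
ee_rot: [3.141, 0.001, -0.378]
force: [-0.3, -0.4, -0.8]
width: 0.0398
gripper_force: 0.0
```

Call:
apply_moves(commands=[[[0.09, 0, 0, -0.12, 0], [0.09, 0, 0, -0.12, 0], [0.09, 0, 0, -0.12, 0], [0.09, 0, 0, -0.1, 0], [0.09, 0, 0, -0.06, 0], [0.09, 0, 0, 0, 0], [0.09, 0, 0, 0, 0]]])

```text
t: 13.25
eef_pos: [0.5825, -0.2054, 0.0929]
ee_rot: [3.141, -0.0, -0.383]
force: [0.2, -0.1, 0.9]
width: 0.0398
gripper_force: 0.0
```

Call:
apply_moves(commands=[[[1, 0.004, 0, 0, 0], [1, 0, 0, 0, 0], [1, 0, 0, 0, 0], [1, 0, 0, 0, 0], [1, 0, 0, 0, 0]]], force=20)

```text
t: 13.75
eef_pos: [0.5834, -0.2051, 0.0929]
ee_rot: [-3.141, -0.001, -0.382]
force: [0.0, 0.3, 3.1]
width: 0.0142
gripper_force: 20.0
```

Call:
apply_moves(commands=[[[0.3, 0, 0, 0, 0], [0.3, 0, 0, 0, 0], [0.3, 0, 0, -0.02, 0], [0.3, 0, 0, -0.03, 0], [0.3, 0, 0, 0, 0]]])

```text
t: 14.25
eef_pos: [0.5821, -0.2051, 0.081]
ee_rot: [3.141, 0.002, -0.382]
force: [0.5, -0.2, -0.1]
width: 0.0308
gripper_force: 0.0
```

Call:
apply_moves(commands=[[[1, 0, 0, 0, 0], [1, 0, 0, 0, 0], [1, 0, 0, 0, 0], [1, 0, 0, 0, 0], [1, 0, 0, 0, 0]]], force=20)

```text
t: 14.75
eef_pos: [0.5831, -0.2051, 0.0824]
ee_rot: [-3.141, -0.0, -0.382]
force: [1.0, 0.7, -1.5]
width: 0.0151
gripper_force: 20.0
```

```bash
python3 - <<'E'
import numpy as np
c=np.array([.5378,-.187]);r=.05
th0=np.arctan2(-.2051+.187,.5834-.5378);print(th0,np.hypot(-.2051+.187,.5834-.5378))
d=.06
for k in range(0,106,12):
    a=th0+d*np.arange(k,k+13);P=c+r*np.c_[np.cos(a),np.sin(a)]
    print(k,(np.diff(P,axis=0)/.2).round(4).tolist())
E
```

```text
-0.37785687536356793 0.04906088054652105
0 [[0.0051, 0.0141], [0.0043, 0.0144], [0.0034, 0.0146], [0.0025, 0.0148], [0.0016, 0.0149], [0.0007, 0.015], [-0.0002, 0.015], [-0.0011, 0.015], [-0.002, 0.0149], [-0.0029, 0.0147], [-0.0037, 0.0145], [-0.0046, 0.0143]]
12 [[-0.0055, 0.014], [-0.0063, 0.0136], [-0.0071, 0.0132], [-0.0079, 0.0128], [-0.0086, 0.0123], [-0.0093, 0.0117], [-0.01, 0.0112], [-0.0107, 0.0105], [-0.0113, 0.0099], [-0.0119, 0.0092], [-0.0124, 0.0085], [-0.0129, 0.0077]]
24 [[-0.0133, 0.0069], [-0.0137, 0.0061], [-0.014, 0.0053], [-0.0143, 0.0044], [-0.0146, 0.0035], [-0.0148, 0.0027], [-0.0149, 0.0018], [-0.015, 0.0009], [-0.015, -0.0], [-0.015, -0.0009], [-0.0149, -0.0018], [-0.0148, -0.0027]]
36 [[-0.0146, -0.0036], [-0.0143, -0.0045], [-0.014, -0.0053], [-0.0137, -0.0061], [-0.0133, -0.0069], [-0.0129, -0.0077], [-0.0124, -0.0085], [-0.0118, -0.0092], [-0.0113, -0.0099], [-0.0106, -0.0106], [-0.01, -0.0112], [-0.0093, -0.0118]]
48 [[-0.0086, -0.0123], [-0.0078, -0.0128], [-0.0071, -0.0132], [-0.0062, -0.0136], [-0.0054, -0.014], [-0.0046, -0.0143], [-0.0037, -0.014
[... 292 characters left out ...]
[0.0098, -0.0114], [0.0104, -0.0108]]
72 [[0.0111, -0.0101], [0.0117, -0.0094], [0.0122, -0.0087], [0.0127, -0.008], [0.0132, -0.0072], [0.0136, -0.0064], [0.0139, -0.0056], [0.0142, -0.0047], [0.0145, -0.0039], [0.0147, -0.003], [0.0149, -0.0021], [0.0149, -0.0012]]
84 [[0.015, -0.0003], [0.015, 0.0006], [0.0149, 0.0015], [0.0148, 0.0024], [0.0146, 0.0033], [0.0144, 0.0041], [0.0141, 0.005], [0.0138, 0.0058], [0.0134, 0.0067], [0.013, 0.0074], [0.0125, 0.0082], [0.012, 0.009]]
96 [[0.0115, 0.0097], [0.0109, 0.0103], [0.0102, 0.011], [0.0096, 0.0116], [0.0088, 0.0121], [0.0081, 0.0126], [0.0073, 0.0131], [0.0065, 0.0135], [0.0057, 0.0139], [0.0049, 0.0142], [0.004, 0.0145], [0.0031, 0.0147]]
```

Call:
apply_moves(commands=[[[1, 0.0051, 0.0141, 0, 0], [1, 0.0043, 0.0144, 0, 0]]])

```text
t: 14.95
eef_pos: [0.585, -0.2, 0.0824]
ee_rot: [3.141, -0.0, -0.382]
force: [1.1, -4.0, -1.3]
width: 0.0154
gripper_force: 20.0
```

Call:
apply_moves(commands=[[[1, 0.0034, 0.0146, 0, 0], [1, 0.0025, 0.0148, 0, 0]]])

```text
t: 15.15
eef_pos: [0.5865, -0.1936, 0.0825]
ee_rot: [3.142, -0.001, -0.382]
force: [2.4, -4.1, -1.6]
width: 0.0153
gripper_force: 20.0
```

Call:
apply_moves(commands=[[[1, 0.0016, 0.0149, 0, 0], [1, 0.0007, 0.015, 0, 0]]])

```text
t: 15.35
eef_pos: [0.5871, -0.1873, 0.0825]
ee_rot: [-3.141, -0.001, -0.382]
force: [3.7, -3.7, -3.3]
width: 0.0151
gripper_force: 20.0
```

Call:
apply_moves(commands=[[[1, -0.0002, 0.015, 0, 0], [1, -0.0011, 0.015, 0, 0]]])

```text
t: 15.55
eef_pos: [0.5871, -0.1812, 0.0825]
ee_rot: [-3.141, -0.001, -0.381]
force: [3.4, -3.2, -3.8]
width: 0.0155
gripper_force: 20.0
```

Call:
apply_moves(commands=[[[1, -0.002, 0.0149, 0, 0], [1, -0.0029, 0.0147, 0, 0]]])

```text
t: 15.75
eef_pos: [0.5862, -0.1751, 0.0824]
ee_rot: [-3.141, -0.001, -0.381]
force: [3.8, -2.8, -3.9]
width: 0.0151
gripper_force: 20.0
```

Call:
apply_moves(commands=[[[1, -0.0037, 0.0145, 0, 0], [1, -0.0046, 0.0143, 0, 0]]])

```text
t: 15.95
eef_pos: [0.5846, -0.1693, 0.0825]
ee_rot: [-3.141, -0.002, -0.381]
force: [5.1, -2.4, -3.5]
width: 0.0152
gripper_force: 20.0
```

Call:
apply_moves(commands=[[[1, -0.0055, 0.014, 0, 0], [1, -0.0063, 0.0136, 0, 0]]])

```text
t: 16.15
eef_pos: [0.5823, -0.1637, 0.0825]
ee_rot: [-3.141, -0.002, -0.381]
force: [4.4, -1.9, -4.2]
width: 0.0149
gripper_force: 20.0
```

Call:
apply_moves(commands=[[[1, -0.0071, 0.0132, 0, 0], [1, -0.0079, 0.0128, 0, 0]]])

```text
t: 16.35
eef_pos: [0.5794, -0.1584, 0.0825]
ee_rot: [-3.14, -0.002, -0.381]
force: [4.7, -1.1, -3.5]
width: 0.015
gripper_force: 20.0
```

Call:
apply_moves(commands=[[[1, -0.0086, 0.0123, 0, 0], [1, -0.0093, 0.0117, 0, 0]]])

```text
t: 16.55
eef_pos: [0.5758, -0.1535, 0.0825]
ee_rot: [-3.14, -0.002, -0.381]
force: [6.3, -0.3, -4.3]
width: 0.0148
gripper_force: 20.0
```

Call:
apply_moves(commands=[[[1, -0.01, 0.0112, 0, 0], [1, -0.0107, 0.0105, 0, 0]]])

```text
t: 16.75
eef_pos: [0.5717, -0.149, 0.0825]
ee_rot: [-3.14, -0.002, -0.381]
force: [5.6, -0.5, -4.9]
width: 0.0154
gripper_force: 20.0
```

Call:
apply_moves(commands=[[[1, -0.0113, 0.0099, 0, 0], [1, -0.0119, 0.0092, 0, 0]]])

```text
t: 16.95
eef_pos: [0.567, -0.1452, 0.0825]
ee_rot: [-3.14, -0.002, -0.381]
force: [5.4, -0.2, -3.7]
width: 0.0153
gripper_force: 20.0
```

Call:
apply_moves(commands=[[[1, -0.0124, 0.0085, 0, 0], [1, -0.0129, 0.0077, 0, 0]]])

```text
t: 17.15
eef_pos: [0.5619, -0.1418, 0.0825]
ee_rot: [-3.14, -0.002, -0.381]
force: [4.5, 0.3, -3.6]
width: 0.0151
gripper_force: 20.0
```

Call:
apply_moves(commands=[[[1, -0.0133, 0.0069, 0, 0], [1, -0.0137, 0.0061, 0, 0]]])

```text
t: 17.35
eef_pos: [0.5565, -0.1392, 0.0825]
ee_rot: [-3.14, -0.002, -0.381]
force: [5.2, 1.2, -3.8]
width: 0.0149
gripper_force: 20.0
```

Call:
apply_moves(commands=[[[1, -0.014, 0.0053, 0, 0], [1, -0.0143, 0.0044, 0, 0]]])

```text
t: 17.55
eef_pos: [0.5508, -0.1371, 0.0825]
ee_rot: [-3.14, -0.001, -0.381]
force: [4.4, 2.2, -2.6]
width: 0.0152
gripper_force: 20.0
```

Call:
apply_moves(commands=[[[1, -0.0146, 0.0035, 0, 0], [1, -0.0148, 0.0027, 0, 0]]])

```text
t: 17.75
eef_pos: [0.5448, -0.1359, 0.0824]
ee_rot: [-3.14, -0.001, -0.381]
force: [5.1, 2.7, -3.8]
width: 0.0156
gripper_force: 20.0
```

Call:
apply_moves(commands=[[[1, -0.0149, 0.0018, 0, 0], [1, -0.015, 0.0009, 0, 0]]])

```text
t: 17.95
eef_pos: [0.5386, -0.1353, 0.0824]
ee_rot: [-3.14, -0.001, -0.381]
force: [3.6, 2.5, -3.3]
width: 0.0154
gripper_force: 20.0
```

Call:
apply_moves(commands=[[[1, -0.015, 0, 0, 0], [1, -0.015, -0.0009, 0, 0]]])

```text
t: 18.15
eef_pos: [0.5325, -0.1355, 0.0824]
ee_rot: [-3.14, -0.001, -0.381]
force: [4.6, 3.3, -2.7]
width: 0.0155
gripper_force: 20.0
```

Call:
apply_moves(commands=[[[1, -0.0149, -0.0018, 0, 0], [1, -0.0148, -0.0027, 0, 0]]])

```text
t: 18.35
eef_pos: [0.5265, -0.1365, 0.0825]
ee_rot: [-3.14, -0.001, -0.381]
force: [4.0, 3.7, -3.4]
width: 0.0154
gripper_force: 20.0
```

Call:
apply_moves(commands=[[[1, -0.0146, -0.0036, 0, 0], [1, -0.0143, -0.0045, 0, 0]]])

```text
t: 18.55
eef_pos: [0.521, -0.1381, 0.0825]
ee_rot: [-3.14, -0.001, -0.381]
force: [5.3, 4.8, -3.6]
width: 0.015
gripper_force: 20.0
```

Call:
apply_moves(commands=[[[1, -0.014, -0.0053, 0, 0], [1, -0.0137, -0.0061, 0, 0]]])

```text
t: 18.75
eef_pos: [0.5152, -0.1405, 0.0824]
ee_rot: [-3.14, -0.001, -0.381]
force: [2.7, 3.5, -3.1]
width: 0.0151
gripper_force: 20.0
```

Call:
apply_moves(commands=[[[1, -0.0133, -0.0069, 0, 0], [1, -0.0129, -0.0077, 0, 0]]])

```text
t: 18.95
eef_pos: [0.5095, -0.1437, 0.0824]
ee_rot: [-3.141, -0.0, -0.381]
force: [2.7, 3.0, -0.8]
width: 0.0152
gripper_force: 20.0
```

Call:
apply_moves(commands=[[[1, -0.0124, -0.0085, 0, 0], [1, -0.0118, -0.0092, 0, 0]]])

```text
t: 19.15
eef_pos: [0.504, -0.148, 0.0824]
ee_rot: [-3.142, 0.001, -0.382]
force: [0.2, 4.4, 0.4]
width: 0.0153
gripper_force: 20.0
```

Call:
apply_moves(commands=[[[1, -0.0113, -0.0099, 0, 0], [1, -0.0106, -0.0106, 0, 0]]])

```text
t: 19.35
eef_pos: [0.4997, -0.1523, 0.0824]
ee_rot: [-3.142, 0.0, -0.382]
force: [0.2, 4.9, 0.5]
width: 0.015
gripper_force: 20.0
```

Call:
apply_moves(commands=[[[1, -0.01, -0.0112, 0, 0], [1, -0.0093, -0.0118, 0, 0]]])

```text
t: 19.55
eef_pos: [0.4961, -0.157, 0.0824]
ee_rot: [-3.142, 0.0, -0.382]
force: [-0.0, 4.2, 0.6]
width: 0.0153
gripper_force: 20.0
```

Call:
apply_moves(commands=[[[1, -0.0086, -0.0123, 0, 0], [1, -0.0078, -0.0128, 0, 0]]])

```text
t: 19.75
eef_pos: [0.493, -0.1621, 0.0824]
ee_rot: [3.142, -0.0, -0.382]
force: [0.4, 4.1, 0.6]
width: 0.0152
gripper_force: 20.0
```

Call:
apply_moves(commands=[[[1, -0.0071, -0.0132, 0, 0], [1, -0.0062, -0.0136, 0, 0]]])

```text
t: 19.95
eef_pos: [0.4905, -0.1675, 0.0824]
ee_rot: [-3.142, -0.0, -0.382]
force: [1.6, 3.9, -1.0]
width: 0.0151
gripper_force: 20.0
```

Call:
apply_moves(commands=[[[1, -0.0054, -0.014, 0, 0], [1, -0.0046, -0.0143, 0, 0]]])

```text
t: 20.15
eef_pos: [0.4887, -0.1732, 0.0824]
ee_rot: [-3.141, -0.001, -0.382]
force: [2.9, 3.7, -0.7]
width: 0.0151
gripper_force: 20.0
```

Call:
apply_moves(commands=[[[1, -0.0037, -0.0145, 0, 0], [1, -0.0028, -0.0147, 0, 0]]])

```text
t: 20.35
eef_pos: [0.4876, -0.1789, 0.0824]
ee_rot: [-3.141, -0.001, -0.382]
force: [3.9, 3.9, -2.1]
width: 0.0154
gripper_force: 20.0
```

Call:
apply_moves(commands=[[[1, -0.0019, -0.0149, 0, 0], [1, -0.001, -0.015, 0, 0]]])

```text
t: 20.55
eef_pos: [0.4872, -0.1849, 0.0824]
ee_rot: [-3.141, -0.001, -0.382]
force: [4.3, 3.9, -2.0]
width: 0.0152
gripper_force: 20.0
```

Call:
apply_moves(commands=[[[1, -0.0001, -0.015, 0, 0], [1, 0.0008, -0.015, 0, 0]]])

```text
t: 20.75
eef_pos: [0.4875, -0.1908, 0.0824]
ee_rot: [-3.141, -0.001, -0.382]
force: [5.0, 3.9, -2.2]
width: 0.0151
gripper_force: 20.0
```

Call:
apply_moves(commands=[[[1, 0.0017, -0.0149, 0, 0], [1, 0.0025, -0.0148, 0, 0]]])

```text
t: 20.95
eef_pos: [0.4885, -0.1966, 0.0824]
ee_rot: [-3.141, -0.001, -0.382]
force: [5.1, 5.0, -2.2]
width: 0.0152
gripper_force: 20.0
```

Call:
apply_moves(commands=[[[1, 0.0034, -0.0146, 0, 0], [1, 0.0043, -0.0144, 0, 0]]])

```text
t: 21.15
eef_pos: [0.4901, -0.2023, 0.0824]
ee_rot: [-3.141, -0.001, -0.382]
force: [4.6, 5.7, -3.1]
width: 0.0155
gripper_force: 20.0
```

Call:
apply_moves(commands=[[[1, 0.0052, -0.0141, 0, 0], [1, 0.006, -0.0138, 0, 0]]])

```text
t: 21.35
eef_pos: [0.4924, -0.2077, 0.0824]
ee_rot: [-3.14, -0.002, -0.382]
force: [5.9, 7.3, -1.9]
width: 0.0152
gripper_force: 20.0
```

Call:
apply_moves(commands=[[[1, 0.0068, -0.0134, 0, 0], [1, 0.0076, -0.0129, 0, 0]]])

```text
t: 21.55
eef_pos: [0.4953, -0.2128, 0.0824]
ee_rot: [-3.14, -0.002, -0.382]
force: [6.4, 7.5, -1.7]
width: 0.0156
gripper_force: 20.0
```

Call:
apply_moves(commands=[[[1, 0.0084, -0.0125, 0, 0], [1, 0.0091, -0.0119, 0, 0]]])

```text
t: 21.75
eef_pos: [0.4988, -0.2175, 0.0824]
ee_rot: [-3.14, -0.001, -0.382]
force: [4.1, 9.6, -0.8]
width: 0.0152
gripper_force: 20.0
```

Call:
apply_moves(commands=[[[1, 0.0098, -0.0114, 0, 0], [1, 0.0104, -0.0108, 0, 0]]])

```text
t: 21.95
eef_pos: [0.5028, -0.2217, 0.0824]
ee_rot: [-3.14, -0.001, -0.382]
force: [3.8, 10.3, -0.5]
width: 0.0152
gripper_force: 20.0
```

Call:
apply_moves(commands=[[[1, 0.0111, -0.0101, 0, 0], [1, 0.0117, -0.0094, 0, 0]]])

```text
t: 22.15
eef_pos: [0.5071, -0.2254, 0.0824]
ee_rot: [-3.14, -0.001, -0.382]
force: [3.7, 11.8, 1.3]
width: 0.015
gripper_force: 20.0
```

Call:
apply_moves(commands=[[[1, 0.0122, -0.0087, 0, 0], [1, 0.0127, -0.008, 0, 0]]])

```text
t: 22.35
eef_pos: [0.5113, -0.2283, 0.0823]
ee_rot: [-3.14, 0.001, -0.382]
force: [0.2, 14.3, 5.1]
width: 0.0152
gripper_force: 20.0
```

Call:
apply_moves(commands=[[[1, 0.0132, -0.0072, 0, 0], [1, 0.0136, -0.0064, 0, 0]]])

```text
t: 22.55
eef_pos: [0.516, -0.2309, 0.0823]
ee_rot: [-3.14, 0.002, -0.382]
force: [-0.6, 15.6, 6.7]
width: 0.015
gripper_force: 20.0
```

Call:
apply_moves(commands=[[[1, 0.0139, -0.0056, 0, 0], [1, 0.0142, -0.0047, 0, 0]]])

```text
t: 22.75
eef_pos: [0.5212, -0.2329, 0.0823]
ee_rot: [-3.14, 0.003, -0.382]
force: [-1.5, 14.5, 7.6]
width: 0.0153
gripper_force: 20.0
```

Call:
apply_moves(commands=[[[1, 0.0145, -0.0039, 0, 0], [1, 0.0147, -0.003, 0, 0]]])

```text
t: 22.95
eef_pos: [0.5269, -0.2345, 0.0823]
ee_rot: [-3.14, 0.003, -0.382]
force: [-2.0, 13.4, 6.5]
width: 0.0152
gripper_force: 20.0
```

Call:
apply_moves(commands=[[[1, 0.0149, -0.0021, 0, 0], [1, 0.0149, -0.0012, 0, 0]]])

```text
t: 23.15
eef_pos: [0.5329, -0.2353, 0.0823]
ee_rot: [-3.141, 0.003, -0.382]
force: [-1.7, 12.5, 6.7]
width: 0.0152
gripper_force: 20.0
```

Call:
apply_moves(commands=[[[1, 0.015, -0.0003, 0, 0], [1, 0.015, 0.0006, 0, 0]]])

```text
t: 23.35
eef_pos: [0.5388, -0.2355, 0.0823]
ee_rot: [-3.141, 0.003, -0.382]
force: [-1.1, 10.2, 6.2]
width: 0.0151
gripper_force: 20.0
```

Call:
apply_moves(commands=[[[1, 0.0149, 0.0015, 0, 0], [1, 0.0148, 0.0024, 0, 0]]])

```text
t: 23.55
eef_pos: [0.5445, -0.2349, 0.0823]
ee_rot: [-3.141, 0.003, -0.382]
force: [-3.3, 9.0, 7.1]
width: 0.0151
gripper_force: 20.0
```

Call:
apply_moves(commands=[[[1, 0.0146, 0.0033, 0, 0], [1, 0.0144, 0.0041, 0, 0]]])

```text
t: 23.75
eef_pos: [0.5494, -0.2339, 0.0823]
ee_rot: [3.141, 0.004, -0.382]
force: [-5.1, 6.8, 7.2]
width: 0.0154
gripper_force: 20.0
```

Call:
apply_moves(commands=[[[1, 0.0141, 0.005, 0, 0], [1, 0.0138, 0.0058, 0, 0]]])

```text
t: 23.95
eef_pos: [0.5548, -0.2322, 0.0823]
ee_rot: [3.14, 0.005, -0.382]
force: [-4.8, 3.8, 6.8]
width: 0.015
gripper_force: 20.0
```

Call:
apply_moves(commands=[[[1, 0.0134, 0.0067, 0, 0], [1, 0.013, 0.0074, 0, 0]]])

```text
t: 24.15
eef_pos: [0.5601, -0.2298, 0.0823]
ee_rot: [3.14, 0.004, -0.382]
force: [-5.2, 1.2, 5.1]
width: 0.0153
gripper_force: 20.0
```

Call:
apply_moves(commands=[[[1, 0.0125, 0.0082, 0, 0], [1, 0.012, 0.009, 0, 0]]])

```text
t: 24.35
eef_pos: [0.5652, -0.2267, 0.0823]
ee_rot: [3.139, 0.004, -0.382]
force: [-3.9, -1.1, 6.0]
width: 0.015
gripper_force: 20.0
```

Call:
apply_moves(commands=[[[1, 0.0115, 0.0097, 0, 0], [1, 0.0109, 0.0103, 0, 0]]])

```text
t: 24.55
eef_pos: [0.5707, -0.2225, 0.0823]
ee_rot: [3.14, 0.002, -0.382]
force: [-4.0, -1.4, 5.6]
width: 0.0151
gripper_force: 20.0
```

Call:
apply_moves(commands=[[[1, 0.0102, 0.011, 0, 0], [1, 0.0096, 0.0116, 0, 0]]])

```text
t: 24.75
eef_pos: [0.5755, -0.2176, 0.0823]
ee_rot: [3.141, 0.001, -0.382]
force: [-4.4, -0.4, 4.3]
width: 0.0151
gripper_force: 20.0
```

Call:
apply_moves(commands=[[[1, 0.0088, 0.0121, 0, 0], [1, 0.0081, 0.0126, 0, 0]]])

```text
t: 24.95
eef_pos: [0.5793, -0.2124, 0.0823]
ee_rot: [3.141, 0.0, -0.382]
force: [-4.7, -1.9, 4.6]
width: 0.0152
gripper_force: 20.0
```

Call:
apply_moves(commands=[[[1, 0.0073, 0.0131, 0, 0], [1, 0.0065, 0.0135, 0, 0]]])

```text
t: 25.15
eef_pos: [0.5823, -0.207, 0.0824]
ee_rot: [3.141, -0.0, -0.382]
force: [-3.3, -2.9, 3.9]
width: 0.0153
gripper_force: 20.0
```

Call:
apply_moves(commands=[[[1, 0.0057, 0.0139, 0, 0], [1, 0.0049, 0.0142, 0, 0]]])

```text
t: 25.35
eef_pos: [0.5847, -0.2014, 0.0824]
ee_rot: [-3.142, -0.001, -0.382]
force: [-3.5, -3.7, 2.0]
width: 0.0153
gripper_force: 20.0
```

```bash
cat > d1.txt <<'E'
.585 -.2 1.1 -4
.5865 -.1936 2.4 -4.1
.5871 -.1873 3.7 -3.7
.5871 -.1812 3.4 -3.2
.5862 -.1751 3.8 -2.8
.5846 -.1693 5.1 -2.4
.5823 -.1637 4.4 -1.9
.5794 -.1584 4.7 -1.1
.5758 -.1535 6.3 -.3
.5717 -.149 5.6 -.5
.567 -.1452 5.4 -.2
.5619 -.1418 4.5 .3
.5565 -.1392 5.2 1.2
.5508 -.1371 4.4 2.2
.5448 -.1359 5.1 2.7
.5386 -.1353 3.6 2.5
.5325 -.1355 4.6 3.3
.5265 -.1365 4.0 3.7
.521 -.1381 5.3 4.8
.5152 -.1405 2.7 3.5
.5095 -.1437 2.7 3.0
.504 -.148 .2 4.4
.4997 -.1523 .2 4.9
.4961 -.157 0 4.2
.493 -.1621 .4 4.1
.4905 -.1675 1.6 3.9
.4887 -.1732 2.9 3.7
.4876 -.1789 3.9 3.9
.4872 -.1849 4.3 3.9
.4875 -.1908 5 3.9
.4885 -.1966 5.1 5
.4901 -.2023 4.6 5.7
.4924 -.2077 5.9 7.3
.4953 -.2128 6.4 7.5
.4988 -.2175 4.1 9.6
.5028 -.2217 3.8 10.3
.5071 -.2254 3.7 11.8
.5113 -.2283 .2 14.3
.516 -.2309 -.6 15.6
.5212 -.2329 -1.5 14.5
.5269 -.2345 -2 13.4
.5329 -.2353 -1.7 12.5
.5388 -.2355 -1.1 10.2
.5445 -.2349 -3.3 9
.5494 -.2339 -5.1 6.8
.5548 -.2322 -4.8 3.8
.5601 -.2298 -5.2 1.2
.5652 -.2267 -3.9 -1.1
.5707 -.2225 -4 -1.4
.5755 -.2176 -4.4 -.4
.5793 -.2124 -4.7 -1.9
.5823 -.207 -3.3 -2.9
.5847 -.2014 -3.5 -3.7
E
python3 - <<'E'
import numpy as np
d=np.loadtxt('d1.txt');x,y,fx,fy=d.T
s=np.linalg.lstsq(np.c_[2*x,2*y,np.ones_like(x)],x*x+y*y,rcond=None)[0];c=s[:2];print(c,np.sqrt(s[2]+c@c))
a=np.unwrap(np.arctan2(y-c[1],x-c[0]))
ft=fx*np.sin(a)-fy*np.cos(a); fr=fx*np.cos(a)+fy*np.sin(a)
w=np.r_[0,np.diff(a)]
for i in range(len(a)): print(i,round(a[i],3),'Ft %.1f Fr %.1f da %.3f'%(ft[i],fr[i],w[i]), 'rad %.2f'%(1e3*np.hypot(x[i]-c[0],y[i]-c[1])))
E
```

```text
[ 0.53720682 -0.18539223] 0.050045848274797265
0 -0.297 Ft 3.5 Fr 2.2 da 0.000 rad 49.98
1 -0.165 Ft 3.7 Fr 3.0 da 0.132 rad 49.97
2 -0.038 Ft 3.6 Fr 3.8 da 0.127 rad 49.93
3 0.084 Ft 3.5 Fr 3.1 da 0.122 rad 50.07
4 0.207 Ft 3.5 Fr 3.1 da 0.123 rad 50.06
5 0.327 Ft 3.9 Fr 4.1 da 0.120 rad 50.05
6 0.448 Ft 3.6 Fr 3.1 da 0.121 rad 50.04
7 0.569 Ft 3.5 Fr 3.4 da 0.121 rad 50.09
8 0.691 Ft 4.2 Fr 4.7 da 0.121 rad 50.07
9 0.812 Ft 4.4 Fr 3.5 da 0.122 rad 50.14
10 0.933 Ft 4.5 Fr 3.1 da 0.121 rad 50.03
11 1.055 Ft 3.8 Fr 2.5 da 0.122 rad 50.10
12 1.175 Ft 4.3 Fr 3.1 da 0.120 rad 50.06
13 1.296 Ft 3.6 Fr 3.3 da 0.121 rad 50.17
14 1.419 Ft 4.6 Fr 3.4 da 0.122 rad 50.07
15 1.543 Ft 3.5 Fr 2.6 da 0.124 rad 50.11
16 1.665 Ft 4.9 Fr 2.9 da 0.122 rad 50.11
17 1.786 Ft 4.7 Fr 2.8 da 0.122 rad 50.05
18 1.901 Ft 6.6 Fr 2.8 da 0.115 rad 49.99
19 2.027 Ft 4.0 Fr 2.0 da 0.126 rad 50.00
20 2.157 Ft 3.9 Fr 1.0 da 0.131 rad 50.06
21 2.297 Ft 3.1 Fr 3.2 da 0.140 rad 50.01
22 2.419 Ft 3.8 Fr 3.1 da 0.122 rad 50.02
23 2.537 Ft 3.5 Fr 2.4 da 0.118 rad 49.96
24 2.657 Ft 3.8 Fr 1.6 da 0.120 rad 49.97
25 2.776 F
[... 500 characters left out ...]
 50.07
37 4.169 Ft 7.2 Fr -12.3 da 0.102 rad 50.12
38 4.276 Ft 7.1 Fr -13.9 da 0.107 rad 50.21
39 4.387 Ft 6.1 Fr -13.3 da 0.111 rad 50.13
40 4.506 Ft 4.7 Fr -12.7 da 0.118 rad 50.18
41 4.626 Ft 2.8 Fr -12.3 da 0.121 rad 50.09
42 4.744 Ft 0.8 Fr -10.2 da 0.118 rad 50.13
43 4.859 Ft 2.0 Fr -9.4 da 0.114 rad 50.04
44 4.959 Ft 3.3 Fr -7.8 da 0.100 rad 50.02
45 5.072 Ft 3.2 Fr -5.2 da 0.113 rad 50.00
46 5.188 Ft 4.1 Fr -3.4 da 0.116 rad 49.96
47 5.308 Ft 3.8 Fr -1.3 da 0.120 rad 49.90
48 5.447 Ft 3.9 Fr -1.6 da 0.139 rad 49.99
49 5.584 Ft 3.1 Fr -3.1 da 0.137 rad 50.04
50 5.713 Ft 4.1 Fr -2.9 da 0.129 rad 50.01
51 5.836 Ft 4.0 Fr -1.7 da 0.124 rad 50.00
52 5.958 Ft 4.6 Fr -2.1 da 0.122 rad 50.12
```

The forward turn shows a lesser hump near handle angle 2.0 (a small, narrow +2.8/−0.7 N). The high spot runs from 4.14 to 4.94 rad with its top near 4.55. I'll make a reverse pass to refine that.

```bash
python3 - <<'E'
import numpy as np
c=np.array([.5372,-.1854]);r=.05
a=np.r_[np.arange(5.982,5.03,-.08),5.0-.05*np.arange(0,20)]
P=c+r*np.c_[np.cos(a),np.sin(a)];P[0]=[.5844,-.2014]
print(len(a),a[:14].round(3));print((np.diff(P,axis=0)/.2).round(4).tolist())
E
```

```text
32 [5.982 5.902 5.822 5.742 5.662 5.582 5.502 5.422 5.342 5.262 5.182 5.102
 5.    4.95 ]
[[-0.0039, -0.013], [-0.0082, -0.0182], [-0.0096, -0.0175], [-0.011, -0.0167], [-0.0123, -0.0158], [-0.0135, -0.0147], [-0.0146, -0.0136], [-0.0157, -0.0124], [-0.0166, -0.0111], [-0.0175, -0.0098], [-0.0182, -0.0083], [-0.024, -0.0085], [-0.0121, -0.0032], [-0.0122, -0.0026], [-0.0123, -0.002], [-0.0124, -0.0014], [-0.0125, -0.0008], [-0.0125, -0.0002], [-0.0125, 0.0005], [-0.0125, 0.0011], [-0.0124, 0.0017], [-0.0123, 0.0023], [-0.0121, 0.0029], [-0.012, 0.0035], [-0.0118, 0.0041], [-0.0116, 0.0047], [-0.0113, 0.0053], [-0.011, 0.0059], [-0.0107, 0.0064], [-0.0104, 0.0069], [-0.01, 0.0074]]
```

Call:
apply_moves(commands=[[[1, -0.0039, -0.013, 0, 0], [1, -0.0082, -0.0182, 0, 0], [1, -0.0096, -0.0175, 0, 0], [1, -0.011, -0.0167, 0, 0], [1, -0.0123, -0.0158, 0, 0], [1, -0.0135, -0.0147, 0, 0], [1, -0.0146, -0.0136, 0, 0], [1, -0.0157, -0.0124, 0, 0], [1, -0.0166, -0.0111, 0, 0], [1, -0.0175, -0.0098, 0, 0]]])

```text
t: 26.35
eef_pos: [0.5606, -0.2297, 0.0824]
ee_rot: [-3.14, -0.002, -0.382]
force: [1.8, 6.6, 1.3]
width: 0.0154
gripper_force: 20.0
```

Call:
apply_moves(commands=[[[1, -0.0182, -0.0083, 0, 0], [1, -0.012, -0.0043, 0, 0], [1, -0.012, -0.0042, 0, 0]]])

```text
t: 26.65
eef_pos: [0.5522, -0.2331, 0.0824]
ee_rot: [-3.14, -0.002, -0.382]
force: [2.5, 5.2, 0.1]
width: 0.0153
gripper_force: 20.0
```

Call:
apply_moves(commands=[[[1, -0.0121, -0.0032, 0, 0]]])

```text
t: 26.75
eef_pos: [0.5499, -0.2338, 0.0824]
ee_rot: [-3.14, -0.002, -0.382]
force: [3.3, 5.2, 0.6]
width: 0.0149
gripper_force: 20.0
```

Call:
apply_moves(commands=[[[1, -0.0122, -0.0026, 0, 0]]])

```text
t: 26.85
eef_pos: [0.5476, -0.2343, 0.0824]
ee_rot: [-3.14, -0.002, -0.382]
force: [3.1, 5.0, 0.2]
width: 0.0153
gripper_force: 20.0
```

Call:
apply_moves(commands=[[[1, -0.0123, -0.002, 0, 0]]])

```text
t: 26.95
eef_pos: [0.5454, -0.2347, 0.0824]
ee_rot: [-3.14, -0.003, -0.382]
force: [5.0, 4.4, -1.6]
width: 0.0149
gripper_force: 20.0
```

Call:
apply_moves(commands=[[[1, -0.0124, -0.0014, 0, 0]]])

```text
t: 27.05
eef_pos: [0.5435, -0.235, 0.0824]
ee_rot: [-3.14, -0.004, -0.381]
force: [6.6, 4.2, -1.8]
width: 0.015
gripper_force: 20.0
```

Call:
apply_moves(commands=[[[1, -0.0125, -0.0008, 0, 0]]])

```text
t: 27.15
eef_pos: [0.5413, -0.2352, 0.0825]
ee_rot: [-3.14, -0.004, -0.381]
force: [6.4, 4.2, -2.9]
width: 0.0152
gripper_force: 20.0
```

Call:
apply_moves(commands=[[[1, -0.0125, -0.0002, 0, 0]]])

```text
t: 27.25
eef_pos: [0.5389, -0.2353, 0.0825]
ee_rot: [-3.14, -0.004, -0.381]
force: [7.5, 2.7, -3.8]
width: 0.0153
gripper_force: 20.0
```

Call:
apply_moves(commands=[[[1, -0.0125, 0.0005, 0, 0]]])

```text
t: 27.35
eef_pos: [0.5366, -0.2353, 0.0825]
ee_rot: [-3.14, -0.005, -0.381]
force: [7.0, 2.5, -3.6]
width: 0.0152
gripper_force: 20.0
```

Call:
apply_moves(commands=[[[1, -0.0125, 0.0011, 0, 0]]])

```text
t: 27.45
eef_pos: [0.534, -0.2352, 0.0824]
ee_rot: [-3.14, -0.005, -0.381]
force: [7.8, 1.6, -3.8]
width: 0.0147
gripper_force: 20.0
```

Call:
apply_moves(commands=[[[1, -0.0124, 0.0017, 0, 0]]])

```text
t: 27.55
eef_pos: [0.5314, -0.235, 0.0825]
ee_rot: [-3.14, -0.004, -0.381]
force: [6.5, 1.2, -3.0]
width: 0.0153
gripper_force: 20.0
```

Call:
apply_moves(commands=[[[1, -0.0123, 0.0023, 0, 0]]])

```text
t: 27.65
eef_pos: [0.5288, -0.2346, 0.0825]
ee_rot: [-3.14, -0.004, -0.381]
force: [6.1, 2.2, -3.2]
width: 0.0154
gripper_force: 20.0
```

Call:
apply_moves(commands=[[[1, -0.0121, 0.0029, 0, 0]]])

```text
t: 27.75
eef_pos: [0.5262, -0.2341, 0.0825]
ee_rot: [-3.141, -0.004, -0.381]
force: [5.4, 0.5, -2.3]
width: 0.0155
gripper_force: 20.0
```

Call:
apply_moves(commands=[[[1, -0.012, 0.0035, 0, 0]]])

```text
t: 27.85
eef_pos: [0.5234, -0.2334, 0.0824]
ee_rot: [-3.141, -0.003, -0.381]
force: [4.0, 1.3, -2.4]
width: 0.0147
gripper_force: 20.0
```

Call:
apply_moves(commands=[[[1, -0.0118, 0.0041, 0, 0]]])

```text
t: 27.95
eef_pos: [0.5203, -0.2324, 0.0824]
ee_rot: [-3.141, -0.002, -0.382]
force: [3.7, 2.3, -1.8]
width: 0.0149
gripper_force: 20.0
```

Call:
apply_moves(commands=[[[1, -0.0116, 0.0047, 0, 0]]])

```text
t: 28.05
eef_pos: [0.5174, -0.2312, 0.0824]
ee_rot: [-3.141, -0.001, -0.382]
force: [3.9, 3.3, -1.2]
width: 0.0154
gripper_force: 20.0
```

Call:
apply_moves(commands=[[[1, -0.0113, 0.0053, 0, 0]]])

```text
t: 28.15
eef_pos: [0.5148, -0.23, 0.0824]
ee_rot: [-3.141, -0.0, -0.382]
force: [3.5, 3.2, -0.2]
width: 0.0152
gripper_force: 20.0
```

Call:
apply_moves(commands=[[[1, -0.011, 0.0059, 0, 0]]])

```text
t: 28.25
eef_pos: [0.5125, -0.2288, 0.0824]
ee_rot: [-3.141, -0.0, -0.382]
force: [4.2, 3.4, -1.0]
width: 0.0153
gripper_force: 20.0
```

Call:
apply_moves(commands=[[[1, -0.0107, 0.0064, 0, 0]]])

```text
t: 28.35
eef_pos: [0.5103, -0.2276, 0.0824]
ee_rot: [-3.141, -0.0, -0.382]
force: [3.4, 3.4, -0.9]
width: 0.0156
gripper_force: 20.0
```

Call:
apply_moves(commands=[[[1, -0.0104, 0.0069, 0, 0]]])

```text
t: 28.45
eef_pos: [0.5084, -0.2262, 0.0824]
ee_rot: [-3.141, -0.001, -0.382]
force: [5.5, 1.6, -1.2]
width: 0.0153
gripper_force: 20.0
```

Call:
apply_moves(commands=[[[1, -0.01, 0.0074, 0, 0]]])

```text
t: 28.55
eef_pos: [0.5066, -0.2249, 0.0824]
ee_rot: [-3.141, -0.001, -0.381]
force: [5.8, 0.2, -2.7]
width: 0.0151
gripper_force: 20.0
```

```bash
python3 - <<'E'
import numpy as np
d=np.array([[.5606,-.2297,1.8,6.6],[.5522,-.2331,2.5,5.2],[.5499,-.2338,3.3,5.2],[.5476,-.2343,3.1,5],[.5454,-.2347,5,4.4],[.5435,-.235,6.6,4.2],[.5413,-.2352,6.4,4.2],[.5389,-.2353,7.5,2.7],[.5366,-.2353,7,2.5],[.534,-.2352,7.8,1.6],[.5314,-.235,6.5,1.2],[.5288,-.2346,6.1,2.2],[.5262,-.2341,5.4,.5],[.5234,-.2334,4,1.3],[.5203,-.2324,3.7,2.3],[.5174,-.2312,3.9,3.3],[.5148,-.23,3.5,3.2],[.5125,-.2288,4.2,3.4],[.5103,-.2276,3.4,3.4],[.5084,-.2262,5.5,1.6],[.5066,-.2249,5.8,.2]])
x,y,fx,fy=d.T;c=[.5372,-.1854]
a=np.arctan2(y-c[1],x-c[0])+2*np.pi
for p,q,f,g in zip(a,np.r_[0,np.diff(a)],-(fx*np.sin(a)-fy*np.cos(a)),fx*np.cos(a)+fy*np.sin(a)): print('%.3f da %.3f Ft %.1f Fr %.1f'%(p,q,f,g))
E
```

```text
5.198 da 0.000 Ft 4.7 Fr -5.0
5.017 da -0.181 Ft 3.9 Fr -4.2
4.969 da -0.048 Ft 4.5 Fr -4.2
4.922 da -0.047 Ft 4.1 Fr -4.2
4.877 da -0.045 Ft 5.7 Fr -3.5
4.839 da -0.038 Ft 7.1 Fr -3.3
4.795 da -0.044 Ft 6.7 Fr -3.7
4.746 da -0.048 Ft 7.6 Fr -2.4
4.700 da -0.046 Ft 7.0 Fr -2.6
4.648 da -0.052 Ft 7.7 Fr -2.1
4.596 da -0.052 Ft 6.3 Fr -1.9
4.543 da -0.053 Ft 5.6 Fr -3.2
4.490 da -0.053 Ft 5.2 Fr -1.7
4.432 da -0.058 Ft 3.5 Fr -2.4
4.367 da -0.065 Ft 2.7 Fr -3.4
4.304 da -0.063 Ft 2.3 Fr -4.6
4.247 da -0.057 Ft 1.7 Fr -4.4
4.195 da -0.052 Ft 2.0 Fr -5.0
4.145 da -0.050 Ft 1.0 Fr -4.7
4.098 da -0.047 Ft 3.6 Fr -4.5
4.053 da -0.044 Ft 4.5 Fr -3.7
```

Call:
apply_moves(commands=[[[1, 0.01, -0.0074, 0, 0], [1, 0.0104, -0.0069, 0, 0], [1, 0.0107, -0.0064, 0, 0], [1, 0.011, -0.0059, 0, 0], [1, 0.0113, -0.0053, 0, 0], [1, 0.0116, -0.0047, 0, 0], [1, 0.0118, -0.0041, 0, 0], [1, 0.012, -0.0035, 0, 0], [1, 0.0121, -0.0029, 0, 0], [1, 0.0123, -0.0023, 0, 0], [1, 0, 0, 0, 0]]])

```text
t: 29.65
eef_pos: [0.5275, -0.2344, 0.0824]
ee_rot: [3.141, 0.003, -0.382]
force: [-0.1, 5.0, 3.8]
width: 0.0153
gripper_force: 20.0
```

Call:
apply_moves(commands=[[[1, 0.008, -0.0014, 0, 0], [1, 0, 0, 0, 0], [1, 0, 0, 0, 0]]])

```text
t: 29.95
eef_pos: [0.5293, -0.2347, 0.0823]
ee_rot: [3.141, 0.002, -0.382]
force: [-1.7, 5.4, 3.8]
width: 0.0151
gripper_force: 20.0
```

Call:
apply_moves(commands=[[[1, -0.003, 0.006, 0, 0], [1, 0, 0, 0, 0], [0.56, 0, 0, 0, 0], [0.56, 0, 0, 0, 0], [0.56, 0, 0, 0, 0]]])

```text
t: 30.45
eef_pos: [0.5297, -0.2338, 0.0821]
ee_rot: [-3.142, 0.001, -0.382]
force: [0.7, -1.1, -0.2]
width: 0.019
gripper_force: 0.0
```

Call:
apply_moves(commands=[[[0.56, 0, 0, 0.03, 0], [0.56, 0, 0, 0.04, 0], [0.3, 0, 0, 0.03, 0], [0.09, 0, 0, 0.05, 0], [0.09, 0, 0, 0.1, 0], [0.09, 0, 0, 0.2, 0], [0.09, 0, 0, 0.2, 0], [0.09, 0, 0, 0.1, 0], [0.09, 0, 0, 0, 0]]])

```text
t: 31.35
eef_pos: [0.5317, -0.2344, 0.2372]
ee_rot: [-3.14, -0.007, -0.381]
force: [0.2, -0.2, -0.3]
width: 0.0397
gripper_force: 0.0
```

Call:
apply_moves(commands=[[[0.09, -0.03, 0.15, 0, 0], [0.09, -0.03, 0.15, 0, 0], [0.09, -0.03, 0.15, 0, 0], [0.09, -0.03, 0.15, 0, 0], [0.09, -0.03, 0.15, 0, 0], [0.09, -0.03, 0.15, 0, 0], [0.09, -0.03, 0.15, 0, 0], [0.09, -0.03, 0.15, 0, 0], [0.09, 0, 0.15, 0, 0], [0.09, 0, 0.15, 0, 0], [0.09, 0, 0, 0, 0], [0.09, 0, 0, 0, 0]]])

```text
t: 32.55
eef_pos: [0.4815, 0.0666, 0.2322]
ee_rot: [3.141, 0.0, -0.38]
force: [-0.4, -0.1, -0.4]
width: 0.04
gripper_force: 0.0
```

```bash
python3 - <<'E'
from h import *
a=grab('top','t9.png')['image'][180:290,335:490]; b=grab('side','s9.png')['image'][265:410,165:340]
b=cv2.resize(b,(465,385),interpolation=cv2.INTER_CUBIC)
a=cv2.resize(a,(325,231),interpolation=cv2.INTER_CUBIC)
o=np.zeros((385,790,3),np.uint8);o[:231,:325]=a;o[:,325:]=b;cv2.imwrite('pics/c9.png',o)
# expected homes
ax=np.array([.5378,-.187]);pv=np.array([.489,-.3445])
for n,p in dict(knob=(*(pv+.055*np.array([.2925,.9563])),.099),knob3deg=(*(pv+.055*np.array([np.cos(1.326),np.sin(1.326)])),.099),handle=(*(ax+.05*np.array([np.cos(4.515),np.sin(4.515)])),.113)).items():
    t=proj('top',p)[0];s=proj('side',p)[0]
    print(n,((t-[335,180])*325/155).round(1),((s-[165,265])*465/175+[325,0]).round(1))
E
```

```text
knob [197.1 121.3] [494.1 168. ]
knob3deg [196.6 123.6] [492.5 165. ]
handle [151.9 102.7] [565.3 131.2]
```

View pics/c9.png

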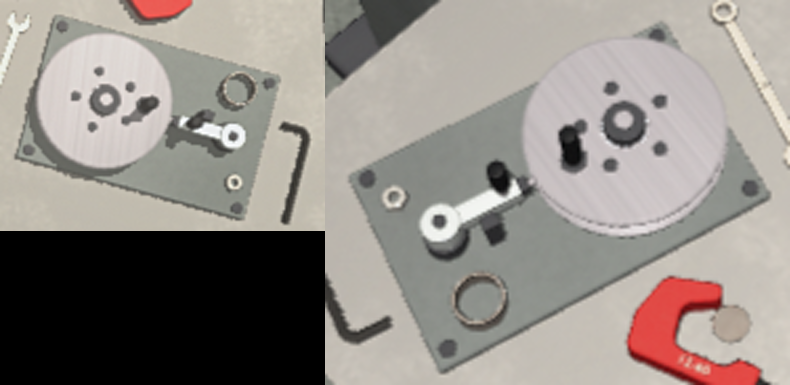

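The final picture shows the knob top at (497,168), against (494,168) expected for home. The arm lies against the stop with its tip in the groove. The handle top is at (568,131), against (565,131) expected. The loose parts are where they were, so I'm handing in.

```bash
python3 -c "
from station import arm
print(arm.job_done())"
```

```text
the job is handed in; nothing more can be done
None
```

I handed the job in at about 33 s: the pointer arm is home against its stop, and the pulley stands with its high spot at the pointer (handle at about 4.5 rad, averaged from a turn each way), loose parts undisturbed; the verdict was not shown.

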